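# Wedge the fixture gate shut

## Task

Swing the gate of the tacking fixture gently shut against its stop, then take the steel wedge and, keeping hold of it, slide it thin end first, square to the gate, under about the middle of the gate's lower rail from the front, and tap it in with a push of about 18 newtons until it bites and jams the gate shut. Do not drive it harder than that (the hinge would be strained); let go and leave the wedge jammed on its own, and leave the other things on the bench where they lie.

Things in the scene. Friction and masses are not known exactly. Their poses are not given: they have to be found in the camera images.
- fixture: Fixed tacking fixture: dark base plate 10 mm thick, x -145 to +105, y -100 to +100 mm, bare in front of the gate. Origin on the bench top below the middle of the shut gate; x points from the open front through the gate to the nest (bent bracket), z up. Behind the gate: stop lug 65 mm high at y -86, nest up to 84 mm high, whose table leaves 18 mm free over the base plate.
- gap (a point): Point on the base plate's top (10 mm above the bench) below the middle of the shut gate's lower rail; axes as the fixture's. The gap from here up to the rail is 8.5 to 14.5 mm, set differently each time and not measured. The gate can be lifted up to 6 mm on its hinge pin, against its weight (3.5 N) and a spring of 16 N per mm.
- hinge (a point): Point on the base plate's top (10 mm above the bench) on the gate's upright hinge axis, 80 mm to the fixture's +y side of the gap point. The hinge post at and behind it is about 90 mm high above the bench.
- gate (a joint): Gate angle, rad: 0 = shut on its stop (gate along the fixture's y), growing as the free end swings to the front (-x), up to 1.2. It stays where left (0.06 N m turns it). Aluminium plate 8 mm thick, 9 to 161 mm from the hinge axis, with a round lower rail 12 mm thick and a top lip 6.5 mm proud of its mid-plane; top edge about 70 mm above the bench.
- wedge: Loose plain steel wedge, 0.35 kg, 24 mm wide, flat underneath: grip block 50 long x 45 mm high, then a 1 in 6 taper from 20 down to 4 mm thick over 96 mm. Origin on the underside below the grip block's centre; x to the thin end. A level push of 18 N in small steps jams it with about 7 to 14 N of squeeze; 6 to 16 N is good, over 25 N harms the hinge.
- wedge_tip (a point): Middle of the wedge's thin end, on its underside, 121 mm along the wedge's +x from its origin. Jammed, it lies 25 to 80 mm past the gate's mid-plane. Steel on steel friction is about 0.5 to 0.7, so the wedge stays in once jammed.
- marker: White paint marker, 131 mm long, 17 mm thick, loose bystander. Origin at the centre of its underside.
- v_block: Ground steel V block, 60 x 40 x 34 mm, loose bystander. Origin at the centre of its underside.
- coupon: Square steel test coupon, 50 x 50 x 9 mm, loose bystander. Origin at the centre of its underside.
Things that resemble listed ones, but are neither listed nor needed, are in the scene too. What is shaped like the wedge but green is not meant.

How it is judged (in metres and radians):
On the way, in this order (a step that is already met when the one before it is completed fails the run):
1. the gate is swung shut against its stop (within 0.04 rad) while the wedge is not yet touching it (value of joint gate below 0.04 rad and contact force between wedge and gate below 0.5 N), for 0.2 s.
2. the wedge is under the middle of the shut gate and bites: over 6 N between wedge and gate (value of joint gate below 0.04 rad and contact force between wedge and gate above 6 N and y of wedge_tip in the frame of fixture between -0.035 and 0.035 m and angle between the x axis of wedge and the x axis of fixture, either way round below 0.25 rad and x of wedge_tip in the frame of fixture above 0.015 m and angle between wedge's own z axis and vertical below 0.12 rad), for 0.2 s.
At the end, for the whole second after the job is handed in: The gate is shut within 0.04 rad; the wedge, at rest and let go, squeezes the gate with 6 to 16 N, its thin end at least 15 mm past the gate's mid-plane and within 35 mm of the gate's middle, square to the gate within 0.25 rad and flat within 0.12 rad (all of step 2 and contact force between wedge and gate below 16 N and linear speed of wedge below 0.01 m/s); the robot touches nothing.
It fails at once if the gate is pressed with more than 25 N (slammed, or the wedge overdriven) (contact force between anything else and gate above 25 N).
It fails at once if a bystander is moved by more than 20 mm (distance of any of marker, v_block, coupon from where it was at the start of the episode above 0.02 m).
It also fails if it takes over 70 s, if anything falls off the work surface, if the arm or the gripper's body presses on something with over 40 N, if the wrist force passes 120 N, or if a joint passes its speed limit or range.

## Robot

A 6-joint arm with a two-finger parallel gripper is mounted at the origin on a cart in front of the work surface, level with it; the furniture and walls round the work are solid. World frame = base frame: x ahead of the robot, y to its left, z up, the work surface at z = 0. Lengths are in mm, angles in degrees, forces in N, time in s.
With the tool pointing down it reaches from about 350 to 875 mm from the base axis. Payload 15.5 kg.
Tool frame: the origin (TCP) lies at the very end of the fingers, on their centre line; the grasp point (between the pads) lies 19 mm behind it (hold_point_z is the distance from the TCP to the grasp point, in mm); z points along the fingers, y is the line along which they close (so a half turn about z gives the same grasp; the last joint's range is limited). The gripper opens to 85 mm and grips with 20 to 120 N. Pads are 22 mm wide; open, the fingers measure 114 mm over their backs; the gripper's body (76 mm by 85 mm) begins 54 mm behind the grasp point. The pads swing forward as they close: fully open they stand 13 mm farther back than shut.
Start: joints at [-78.295, 28.281, 77.091, -0, 74.628, -5.472], TCP at [184.582, -597.123, 204.777] pointing down, gripper open.
Joint ranges: [-166.48, 166.48], [-47.26, 123.95], [12.59, 153.08], [-70.14, 250.14], [6.76, 159.57], [-176.63, 176.63]. Speed limits (degrees/s): [108.29, 108.29, 147.25, 172.46, 172.46, 172.46].

## Interface

Orientations are given as [roll, pitch, yaw] about the fixed x, y, z axes, in that order (R = Rz(yaw) Ry(pitch) Rx(roll)).
In Python, from workcell import * gives the robot as it stands.
- The arm moves only by the tool apply_moves, never from a script. Its argument "rows" is a list that holds one entry, the list of rows, each a list of 5 numbers: the shift along the tool's x, y, z in mm, then the turn about the tool's z in degrees, then the closure in counts, from 0 (fully open) to 255 (shut). A call has 1 to 5 rows; each row shifts and turns the commanded pose from where the row before left it, along the tool's axes as they then stand; what a row does not reach is not made up. A row lasts 1/10 s, in which the tool goes at most 50 mm and 8.59 degrees, less where a joint would pass 70% of its speed; a pose out of reach is approached as far as the arm can. A call is refused whole if a number of a shift passes 50 or a number of a turn 8.59, either way. A call with a gripper value outside its range is refused whole. The fingers move at their own pace and stop on an object; "force" is the grip in N (left out, the last holds). Time passes only in rows, so rows that do not move let the fingers close. It gives the time, the measured TCP pose, the force, the opening and the grip force at its end, in the units of the state.
- state(): the state, without advancing time (a new reading comes with each control period).
- capture(name): name is "scene" or "top" or "wrist"; returns the picture (400x640x3 uint8, red, green, blue); there is no depth.
- camera_info(name): a dict with "K" (3x3 intrinsics, pixels), "pose" (4x4, takes a point from camera to world coordinates); the wrist camera has in their place "tool_from_camera" (4x4, takes a point from camera to tool coordinates, whose origin is the TCP and whose axes are the flange's). Camera axes: x right, y down, z forward; pixel columns grow to the right and rows downward; lengths in mm; the calibration is good to about 2 mm. A picture is of the moment at which its call begins: read the wrist's pose just before it. camera_info takes no time and is no camera call.
- sign_off(): hands the job in; it is judged then, once.
The state is a dict: "t": time; "joint_positions": joint angles; "qvel": joint speeds; "joint_efforts": joint torques, N m; "tcp_pos": TCP position; "orientation": TCP orientation; "force": force on the tool from outside, world axes, zero at the start; "torque": the same for the moment, N m; "width": finger opening in mm; "finger_force": force on a finger pad.
Only numpy, scipy, OpenCV 4.12 (cv2) and the standard library are available. Lean on these libraries where they do the work, as an engineer would, in place of code of your own. Each camera call takes 0.05 s, during which the arm holds its last target. There are 200 camera calls.

## Working session

There is one attempt and no reset: what is moved stays moved. The work goes in short steps, Python scripts to look and compute and a tool call to move; the robot and the scene stay as the last step left them, time stands still between calls to the robot, and variables do not carry over. Pictures are saved under pics/ and viewed, at most 10 in all, crops included, and the job is handed in when it is done.

Besides the shell and the picture viewer there is one more tool, called after "Call:" as name(argument=value, ...), one argument or row to a line, values as JSON. apply_moves: Moves the arm, as the interface text tells. Its arguments: {"type":"object","properties":{"rows":{"type":"array","items":{"type":"array","items":{"type":"array","items":{"type":"number"}}}},"force":{"type":"number"}},"required":["rows"]}

```bash
mkdir -p pics; ls; python3 - <<'E'
from workcell import *
import cv2
for n in("scene","top"):
    cv2.imwrite(f"pics/{n}0.png",capture(n)[:,:,::-1])
    i=camera_info(n);print(n,i)
print(camera_info("wrist"));s=state();print(s)
E
```

```text
pics
scene {'K': array([[421.32714436,   0.        , 315.94433851],
       [  0.        , 421.32714436, 199.28776883],
       [  0.        ,   0.        ,   1.        ]]), 'pose': array([[-9.15570516e-01, -2.69783594e-01,  2.98240578e-01,
         1.84877155e+02],
       [-4.02154275e-01,  6.17152727e-01, -6.76309434e-01,
         7.16312313e+02],
       [-1.60279645e-03, -7.39147701e-01, -6.73541467e-01,
         7.87160007e+02],
       [ 0.00000000e+00,  0.00000000e+00,  0.00000000e+00,
         1.00000000e+00]])}
top {'K': array([[516.68039777,   0.        , 320.12582354],
       [  0.        , 516.68039777, 196.88561904],
       [  0.        ,   0.        ,   1.        ]]), 'pose': array([[ 8.86038013e-03, -9.94727127e-01,  1.02173563e-01,
         3.46440051e+02],
       [-9.99887380e-01, -1.00510722e-02, -1.11446821e-02,
        -2.89002122e+01],
       [ 1.21128715e-02, -1.02063310e-01, -9.94704157e-01,
         1.57663415e+03],
       [ 0.00000000e+00,  0.00000000e+00,  0.00000000e+00,
         1.00000000e+00]])}
{'K': array([[276.28019083,   0.        , 320.16573102],
      
[... 447 characters left out ...]
0000e+00]])}
{'t': 0.1, 'joint_positions': array([-7.82952183e+01,  2.83096712e+01,  7.71237878e+01, -3.48677244e-04,
        7.46297128e+01, -5.47227398e+00]), 'qvel': array([-0.02980237,  0.02910209, -0.15069   , -0.1530633 ,  0.00509682,
       -0.0828578 ]), 'joint_efforts': array([ 2.71243211e-03, -8.83588600e+01, -3.84564435e+01, -1.17906887e-05,
        5.06878612e-03,  9.16815253e-06]), 'tcp_pos': array([ 184.50027231, -596.76867896,  204.27662172]), 'orientation': array([-1.79937084e+02, -5.68974642e-03,  1.71771451e+01]), 'force': array([ 0.21284658, -0.05090431, -0.33699358]), 'torque': array([-0.03212282, -0.01053926, -0.00318152]), 'finger_force': 0.0, 'width': 85.3053198454248}
```

View pics/scene0.png

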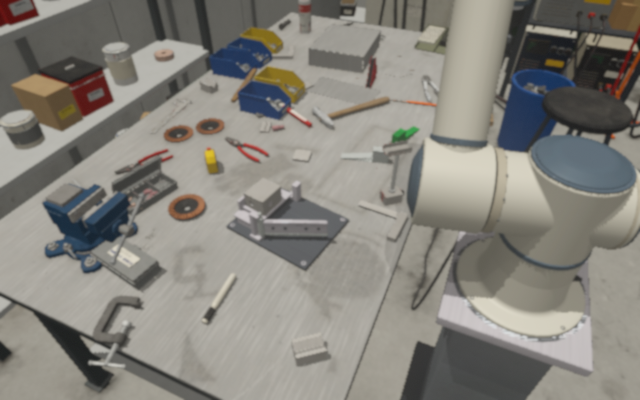

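View pics/top0.png

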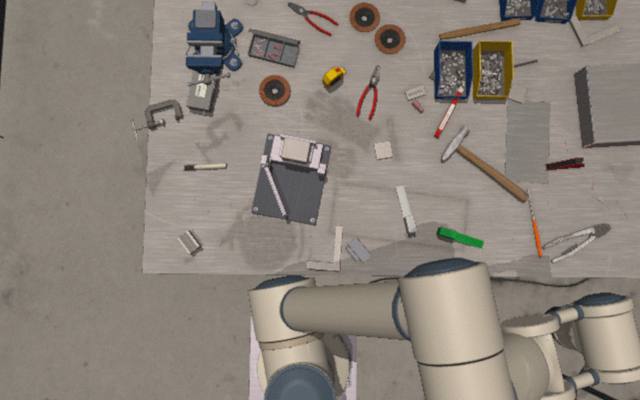

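The fixture is at top (290,178), opening toward the robot, with the gate ajar from its hinge near (265,168) to its free end near (285,217). The wedge candidates in the top view:
- grey-white bar with a block at (404,210)
- green wedge at (460,237), excluded by its colour
- L-shaped square at (324,250)
- grey block at (357,250)
- the hammer

My choice is (404,210). Next I'll check it in a close crop and measure.

```bash
cat > h.py <<'E'
from workcell import *
import numpy as np, cv2
from scipy.spatial.transform import Rotation as R
def cam(name):
    i=camera_info(name)
    if name!="wrist": return i["K"],i["pose"]
    s=state();T=np.eye(4);T[:3,:3]=R.from_euler("xyz",s["orientation"],degrees=True).as_matrix();T[:3,3]=s["tcp_pos"]
    return i["K"],T@i["tool_from_camera"]
def ray(K,P,uv,z):
    uv=np.atleast_2d(np.array(uv,float))
    d=np.c_[uv,np.ones(len(uv))]@np.linalg.inv(K).T@P[:3,:3].T
    o=P[:3,3]; return o+d*((z-o[2])/d[:,2])[:,None]
def proj(K,P,X):
    X=np.atleast_2d(np.array(X,float)); c=(X-P[:3,3])@P[:3,:3]; c=c@K.T; return c[:,:2]/c[:,2:]
E
python3 - <<'E'
from h import *
im=cv2.imread("pics/top0.png"); K,P=cam("top")
cv2.imwrite("pics/crop0.png",cv2.resize(im[120:280,240:500],None,fx=3,fy=3,interpolation=cv2.INTER_CUBIC))
hsv=cv2.cvtColor(im,cv2.COLOR_BGR2HSV)
m=cv2.inRange(hsv,(0,0,40),(180,80,95)); m[:,:240]=0;m[:,340:]=0;m[:125]=0;m[235:]=0
c=max(cv2.findContours(m,0,2)[0],key=cv2.contourArea)
r=cv2.minAreaRect(cv2.convexHull(c));b=cv2.boxPoints(r);print(r,cv2.contourArea(c));print(ray(K,P,b,10).round(1))
m=cv2.inRange(hsv,(0,0,185),(180,60,255))[170:250,380:430]
print(im[190,350],im[210,404])
for c in cv2.findContours(m,0,2)[0]:
    if cv2.contourArea(c)>80: r=cv2.minAreaRect(c);print(r,ray(K,P,cv2.boxPoints(r)+[380,170],20).round(1))
E
```

```text
((290.22576904296875, 184.1218719482422), (67.06970977783203, 77.0643310546875), 13.736268043518066) 3171.5
[[454.2 170.3  10. ]
 [685.8 119.4  10. ]
 [638.3 -81.7  10. ]
 [407.8 -27.7  10. ]]
[146 154 164] [187 195 199]
((24.6697940826416, 37.605064392089844), (44.007843017578125, 8.273128509521484), 72.34988403320312) [[ 536.1 -270.8   20. ]
 [ 544.  -294.9   20. ]
 [ 416.9 -334.3   20. ]
 [ 409.1 -310.4   20. ]]
```

View pics/crop0.png

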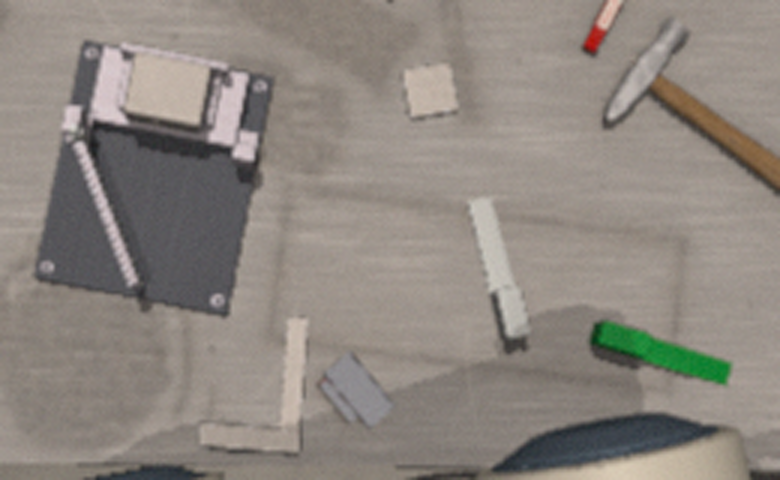

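The crop confirms the wedge: steel-coloured, block end at crop (512,315), thin taper to (480,200), pointing away from the robot. The gate runs from crop (80,140) to (137,290). Plate corners are (85,42), (272,75), (228,316) and (37,280).

```bash
python3 - <<'E'
from h import *
K,P=cam("top")
f=lambda l,z:ray(K,P,np.array(l)/3+[240,120],z)[:,:2]
c=f([(85,42),(272,75),(228,316),(37,280)],10)
print(c.round(0)); 
for i in range(4): d=c[(i+1)%4]-c[i];print(np.linalg.norm(d).round(),np.degrees(np.arctan2(d[1],d[0])).round(1))
m=c.mean(0); 
yaw=np.degrees(np.mean([np.arctan2(*(c[0]-c[3])[::-1]),np.arctan2(*(c[1]-c[2])[::-1]),np.arctan2(*(c[0]-c[1])[::-1])-np.pi/2,np.arctan2(*(c[3]-c[2])[::-1])-np.pi/2]))
ex=np.array([np.cos(np.radians(yaw)),np.sin(np.radians(yaw))]);print("yaw",yaw,"origin",m+20*ex)
g=f([(80,142),(137,288)],70);print("gate",g)
print("wedge block top",f([(512,312)],45),"tip",f([(480,200)],4))
E
```

```text
[[701. 115.]
 [668. -78.]
 [421. -35.]
 [455. 159.]]
195.0 -99.5
251.0 170.2
197.0 79.9
249.0 -10.1
yaw -9.889624680171545 origin [580.87695741  36.93764981]
gate [[587.09448008 112.44018219]
 [444.11405877  54.27904206]]
wedge block top [[ 425.52040177 -315.73595617]] tip [[ 542.01219594 -291.6154786 ]]
```

Call:
apply_moves(
  rows=[
    [[-20,-50,0,0,0],[0,-50,0,0,0],[0,-50,0,0,0],[0,-50,0,0,0]],
  ],
)

```text
t: 0.5
tcp_pos: [108.2, -412.8, 204.4]
orientation: [-180.0, -0.0, 17.2]
force: [0.1, -0.1, -0.1]
width: 85.5
finger_force: 0.0
```

Call:
apply_moves(
  rows=[
    [[50,-3,0,0,0],[50,-3,0,0,0],[50,-3,0,0,0],[50,-3,0,0,0],[50,-3,0,5,0]],
  ],
)

```text
t: 1.0
tcp_pos: [344.5, -325.7, 204.8]
orientation: [180.0, 0.0, 12.2]
force: [0.6, -1.9, -0.9]
width: 85.3
finger_force: 0.0
```

Call:
apply_moves(
  rows=[
    [[20,0,0,0,0],[0,0,0,0,0]],
  ],
)

```text
t: 1.2
tcp_pos: [364.8, -321.7, 204.5]
orientation: [-180.0, -0.0, 12.4]
force: [0.2, -0.4, 0.8]
width: 85.4
finger_force: 0.0
```

```bash
python3 - <<'E'
from h import *
import pickle
s=state();print(s["tcp_pos"],s["orientation"],s["t"])
K,P=cam("wrist");im=capture("wrist")[:,:,::-1].copy();cv2.imwrite("pics/w1.png",im);pickle.dump((K,P),open("w1.pkl","wb"))
print(proj(K,P,[(425,-316,45),(542,-292,4)]))
E
```

```text
[ 364.7605684  -321.71875164  204.52922332] [-1.79996742e+02 -2.27482882e-02  1.23614561e+01] 1.2
[[327.17536131 130.92245314]
 [328.46461674  25.21940524]]
```

View pics/w1.png

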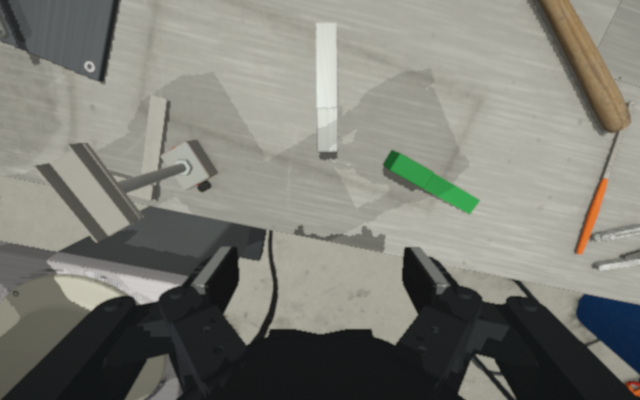

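The wedge is seen from above: tip edge centred at (325.5,23), block top from (326,107) to (327,152), with the green one well to the right. Next I'll compute its pose, then go to the gate.

```bash
python3 - <<'E'
from h import *
import pickle
K,P=pickle.load(open("w1.pkl","rb"))
t=ray(K,P,[(325.5,23)],4)[0];b=ray(K,P,[(326,107),(327,152)],45)
print(t,b,b.mean(0)); d=(t-b.mean(0))[:2];print(np.linalg.norm(d),np.degrees(np.arctan2(d[1],d[0])))
E
```

```text
[ 543.48807341 -288.08514785    4.        ] [[ 450.24537724 -308.90302726   45.        ]
 [ 401.45732994 -321.13769006   45.        ]] [ 425.85135359 -315.02035866   45.        ]
120.68099862902777 12.896670391329035
```

Call:
apply_moves(
  rows=[
    [[0,-50,0,-5,150],[0,-50,0,-5,255],[0,-50,0,-5,255],[0,-50,0,-5,255],[0,-50,0,-5,255]],
  ],
)

```text
t: 1.75
tcp_pos: [266.8, -91.7, 204.5]
orientation: [-180.0, 0.0, 37.3]
force: [1.1, 0.7, 0.7]
width: 12.4
finger_force: 0.0
```

Call:
apply_moves(
  rows=[
    [[45,-7,0,8.5,255],[44,-14,0,8.5,255],[41,-20,0,8.5,255],[38,-26,0,8.5,255],[34,-31,0,8.5,255]],
  ],
)

```text
t: 2.25
tcp_pos: [380.8, 39.3, 205.2]
orientation: [180.0, 0.0, 4.5]
force: [-0.3, -1.6, -0.1]
width: 0.1
finger_force: 0.0
```

Call:
apply_moves(
  rows=[
    [[29,-36,0,4,255],[0,0,0,0,255]],
  ],
)

```text
t: 2.45
tcp_pos: [408.7, 79.7, 205.2]
orientation: [-180.0, -0.1, 0.8]
force: [0.4, 0.1, -0.5]
width: 0.1
finger_force: 0.0
```

```bash
python3 - <<'E'
from h import *
import pickle
s=state();print(s["tcp_pos"],s["orientation"],s["t"])
K,P=cam("wrist");im=capture("wrist")[:,:,::-1].copy();cv2.imwrite("pics/w2.png",im);pickle.dump((K,P),open("w2.pkl","wb"))
print(proj(K,P,[(455,159,10),(421,-35,10),(594.6,115.7,10),(445,55,70)]))
E
```

```text
[408.72631241  79.70925174 205.23268422] [-1.79960396e+02 -8.77185018e-02  8.04258397e-01] 2.45
[[260.02113068 140.14851467]
 [407.3066469  168.50604591]
 [292.10299232  17.00995347]
 [343.99962775 154.39554782]]
```

View pics/w2.png

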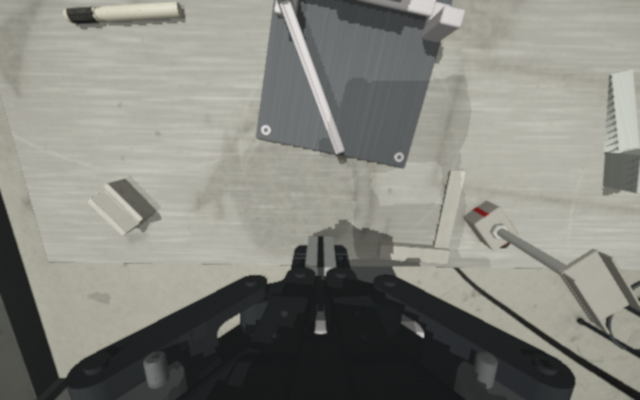

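The corners at (258,138) and (405,166), and the gate's free end at (342,152), match my prediction within 2 px. The marker at (125,12) and the V block at (122,207) are clear of the path. Next I'll go down in front of the gate.

Call:
apply_moves(
  rows=[
    [[47,-32,15,8,255],[0,0,50,3,255],[0,0,50,0,255],[0,0,40,0,255],[0,0,10,0,255]],
  ],
)

```text
t: 3.0
tcp_pos: [443.1, 103.2, 39.7]
orientation: [179.9, 0.3, -10.2]
force: [1.0, -0.7, 0.1]
width: 0.1
finger_force: 0.0
```

Call:
apply_moves(
  rows=[
    [[5,8,0,0,255],[5,8,0,0,255],[5,8,0,0,255],[5,9,0,0,255],[5,9,0,0,255]],
  ],
)

```text
t: 3.5
tcp_pos: [464.3, 58.2, 43.4]
orientation: [-180.0, -0.1, -10.2]
force: [-0.1, 0.8, 0.8]
width: 0.2
finger_force: 0.5
```

Call:
apply_moves(
  rows=[
    [[6,9,0,0,255],[6,8,0,0,255],[7,6,0,0,255],[7,6,0,0,255],[7,5,0,0,255]],
  ],
)

```text
t: 4.0
tcp_pos: [490.3, 19.4, 42.4]
orientation: [-180.0, 0.0, -10.1]
force: [-0.1, 0.8, 1.2]
width: 0.0
finger_force: 0.6
```

Call:
apply_moves(
  rows=[
    [[6,4,0,0,255],[7,4,0,0,255],[7,4,0,0,255],[6,3,0,0,255],[6,3,0,0,255]],
  ],
)

```text
t: 4.5
tcp_pos: [518.5, -3.7, 42.4]
orientation: [180.0, 0.0, -10.1]
force: [-0.6, 0.5, 0.3]
width: 0.1
finger_force: 0.4
```

Call:
apply_moves(
  rows=[
    [[6,2,0,0,255],[6,2,0,0,255],[5,1,0,0,255],[4,1,0,0,255],[0,0,0,0,255]],
  ],
)

```text
t: 5.0
tcp_pos: [538.3, -13.2, 42.5]
orientation: [180.0, -0.0, -10.1]
force: [-0.2, 1.0, 0.1]
width: 0.0
finger_force: 0.0
```

Call:
apply_moves(
  rows=[
    [[2,0,0,0,255],[2,0,0,0,255],[1.5,0,0,0,255],[1,0,0,0,255],[1,0,0,0,255]],
  ],
)

```text
t: 5.5
tcp_pos: [545.1, -14.4, 42.4]
orientation: [180.0, 0.0, -10.1]
force: [-0.3, 0.1, -0.1]
width: 0.0
finger_force: 0.2
```

```bash
python3 - <<'E'
from h import *
import pickle
print(state()["tcp_pos"],state()["force"])
K,P=cam("wrist");im=capture("wrist")[:,:,::-1].copy();pickle.dump((K,P),open("w3.pkl","wb"))
cv2.imwrite("pics/w3.png",im)
print(proj(K,P,[(455,159,10),(421,-35,10)]))
cv2.imwrite("pics/w3c.png",cv2.resize(im[60:330,160:500],None,fx=2.2,fy=2.2,interpolation=cv2.INTER_CUBIC))
E
```

```text
[545.10218139 -14.35060616  42.44468263] [-0.29000665  0.09897125 -0.10009731]
[[147.43143166 342.25971922]
 [368.19747646 341.75938036]]
```

View pics/w3c.png

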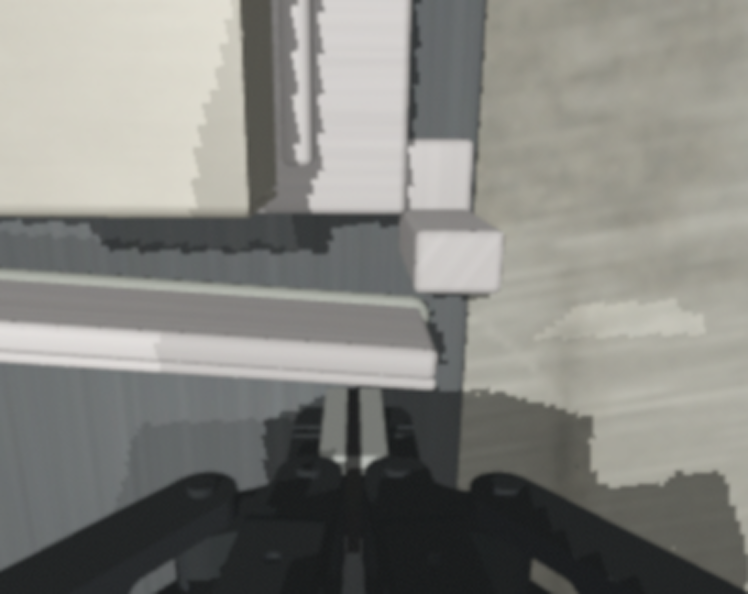

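The gate is nearly shut: its free end at crop (435,370) still stands a few mm off the stop lug at (455,260), tilted about 3°. The nest edge is level in the picture, which confirms the fixture yaw of about -10°.

Call:
apply_moves(
  rows=[
    [[1,0,0,0,255],[1,0,0,0,255],[1,0,0,0,255],[1,0,0,0,255],[1,0,0,0,255]],
  ],
)

```text
t: 6.05
tcp_pos: [550.1, -15.3, 42.5]
orientation: [-180.0, -0.0, -10.1]
force: [-0.1, 0.5, -0.1]
width: 0.1
finger_force: 0.2
```

Call:
apply_moves(
  rows=[
    [[0.7,0,0,0,255],[0.7,0,0,0,255],[0.5,0,0,0,255],[0,0,0,0,255]],
  ],
)

```text
t: 6.45
tcp_pos: [552.0, -15.6, 42.5]
orientation: [-180.0, -0.0, -10.1]
force: [0.2, -0.1, -0.2]
width: -0.5
finger_force: 0.1
```

Call:
apply_moves(
  rows=[
    [[0.6,0,0,0,255],[0.6,0,0,0,255],[0.6,0,0,0,255],[0,0,0,0,255]],
  ],
)

```text
t: 6.85
tcp_pos: [553.8, -15.9, 42.5]
orientation: [-180.0, -0.0, -10.1]
force: [-0.1, -0.1, -0.3]
width: -0.1
finger_force: 0.1
```

Call:
apply_moves(
  rows=[
    [[0.6,0,0,0,255],[0.6,0,0,0,255],[0,0,0,0,255]],
  ],
)

```text
t: 7.15
tcp_pos: [554.6, -16.1, 42.4]
orientation: [180.0, 0.0, -10.1]
force: [-2.1, -1.1, 0.4]
width: 0.0
finger_force: 1.0
```

Call:
apply_moves(
  rows=[
    [[0.6,0,0,0,255],[0.6,0,0,0,255],[0,0,0,0,255]],
  ],
)

```text
t: 7.45
tcp_pos: [555.3, -16.2, 42.3]
orientation: [180.0, 0.1, -10.1]
force: [-5.6, 0.4, 1.5]
width: -0.3
finger_force: 2.6
```

Call:
apply_moves(
  rows=[
    [[-4,0,0,0,255],[-15,0,0,0,255],[-35,0,-30,0,255],[-30,0,-40,0,255],[-20,0,-45,0,255]],
  ],
)

```text
t: 7.95
tcp_pos: [451.1, 2.4, 157.9]
orientation: [180.0, 0.1, -10.1]
force: [1.2, 0.3, 0.1]
width: -0.3
finger_force: 0.0
```

Call:
apply_moves(
  rows=[
    [[-10,0,-40,0,0],[0,0,0,0,0],[0,0,0,0,0]],
  ],
)

```text
t: 8.25
tcp_pos: [444.5, 3.7, 198.4]
orientation: [-180.0, -0.2, -10.1]
force: [0.2, 0.5, -0.5]
width: 43.0
finger_force: 0.0
```

```bash
python3 - <<'E'
from h import *
import pickle
s=state();print(s["tcp_pos"],s["orientation"],s["t"])
K,P=cam("wrist");im=capture("wrist")[:,:,::-1].copy();pickle.dump((K,P),open("w4.pkl","wb"))
cv2.imwrite("pics/w4.png",im)
print(proj(K,P,[(455,159,10),(421,-35,10),(581,37,70),(601,150,10),(567,-76,70)]))
cv2.imwrite("pics/w4c.png",cv2.resize(im[0:270,160:520],None,fx=2.2,fy=2.2,interpolation=cv2.INTER_CUBIC))
E
```

```text
[444.52102028   3.73308733 198.43998572] [-179.98738703   -0.19851039  -10.134491  ] 8.25
[[204.68013133 189.97850852]
 [352.47722809 189.59656913]
 [263.09641317  59.94641874]
 [176.60943988  71.05026828]
 [379.53225703  53.12085592]]
```

View pics/w4c.png

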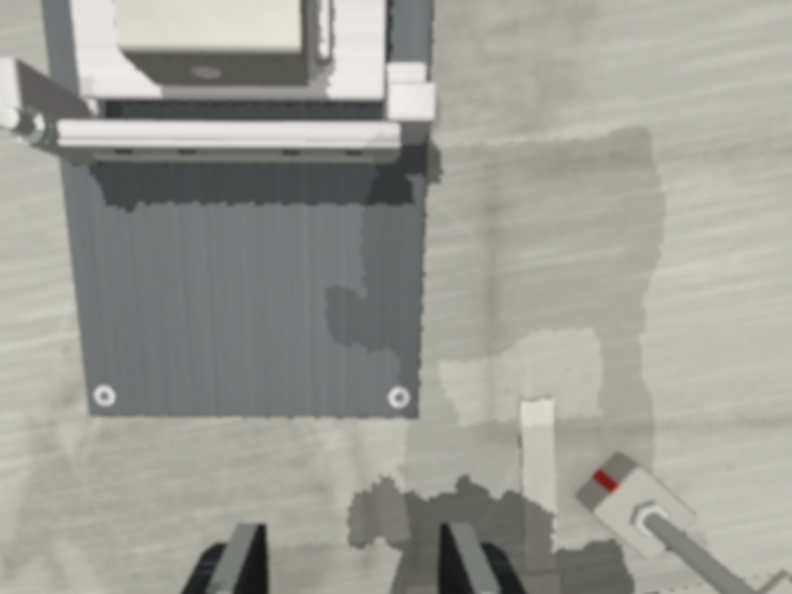

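Gate shut: crop (60–400,135) lies parallel to the nest against the lug at (410,100). The front plate corners are at crop (90,415) and (418,415). That puts the origin about 4 mm further to +y than the first estimate. Going to the wedge.

Call:
apply_moves(
  rows=[
    [[5,45,0,-3.3,60],[3,46,0,-3.3,60],[0,46,0,-3.3,60],[-3,46,0,-3.3,85],[-5,45,0,-3.3,85]],
  ],
)

```text
t: 8.8
tcp_pos: [428.9, -226.4, 196.0]
orientation: [-179.9, 0.1, 6.5]
force: [1.2, 0.4, -0.0]
width: 57.1
finger_force: 0.0
```

Call:
apply_moves(
  rows=[
    [[-8,45,0,-3.3,85],[-10,44,0,-3.3,85],[0,0,0,0,85],[0,0,0,0,85]],
  ],
)

```text
t: 9.2
tcp_pos: [423.6, -315.7, 195.8]
orientation: [-179.9, 0.1, 12.8]
force: [-0.6, 0.5, -0.2]
width: 56.6
finger_force: 0.0
```

```bash
python3 - <<'E'
from h import *
import pickle
s=state();print(s["tcp_pos"],s["orientation"],s["t"],s["width"])
K,P=pickle.load(open("w4.pkl","rb"));a=ray(K,P,[(200.9,188.6),(350,188.6)],10);print(a)
yaw=np.degrees(np.arctan2(*(a[0]-a[1])[1::-1]))-90;ex=np.array([np.cos(np.radians(-10)),np.sin(np.radians(-10))]);print("yaw",yaw,"O",a[:,:2].mean(0)+145*ex)
K,P=cam("wrist");im=capture("wrist")[:,:,::-1];cv2.imwrite("pics/w5.png",im)
hsv=cv2.cvtColor(im,cv2.COLOR_BGR2HSV);print(proj(K,P,[(425.9,-315,45),(543.5,-288,4)]))
m=cv2.inRange(hsv,(30,0,215),(100,40,255))
for c in cv2.findContours(m,0,2)[0]:
    if cv2.contourArea(c)>300: print(cv2.minAreaRect(c))
cv2.imwrite("pics/w5c.png",im[:330,180:480])
E
```

```text
[ 423.64731731 -315.6927402   195.76534156] [-1.79873077e+02  7.58306563e-02  1.28310768e+01] 9.2 56.600712720526694
[[457.70054563 163.41047949  10.        ]
 [422.92684215 -31.95052243  10.        ]]
yaw -10.092782097093362 O [583.11081808  40.55099277]
[[320.92488482 181.29837702]
 [320.87434023  75.80717989]]
((321.0, 116.0), (80.0, 18.0), 90.0)
```

View pics/w5c.png

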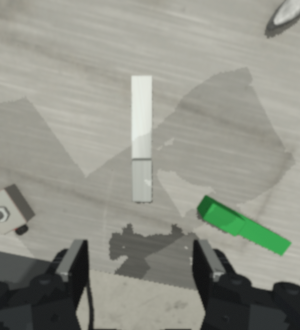

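The wedge is upright in the view, with the block at crop (142,180), exactly where predicted. The green one at (210,205) is clear of the fingers. Descending.

Call:
apply_moves(
  rows=[
    [[2,0,45,0,85],[0,0,49,0,85],[0,0,45,0,85],[0,0,30,0,85],[0,0,12,0,85]],
  ],
)

```text
t: 9.75
tcp_pos: [425.0, -312.2, 13.7]
orientation: [-179.8, 0.2, 13.0]
force: [0.4, 0.5, -0.3]
width: 57.1
finger_force: 0.0
```

Call:
apply_moves(
  rows=[
    [[0,0,0,0,130],[0,0,0,0,170],[0,0,0,0,200],[0,0,0,0,200],[0,0,0,0,200]],
  ],
  force=60,
)

```text
t: 10.25
tcp_pos: [427.4, -316.0, 18.8]
orientation: [179.8, -0.1, 13.0]
force: [-2.1, -1.1, 10.4]
width: 18.0
finger_force: 5.5
```

Call:
apply_moves(
  rows=[
    [[0,0,0,0,255],[0,0,0,0,255]],
  ],
)

```text
t: 10.45
tcp_pos: [429.6, -318.7, 20.6]
orientation: [179.4, -0.3, 13.0]
force: [-1.2, -9.8, 33.4]
width: 0.2
finger_force: 32.5
```

```bash
python3 - <<'E'
from h import *
s=state();print(s["tcp_pos"],s["orientation"],s["force"],s["width"])
a=capture("wrist")[:,:,::-1];b=capture("scene")[:,:,::-1]
b=cv2.resize(b[100:260,340:460],None,fx=2.5,fy=2.5,interpolation=cv2.INTER_CUBIC)
cv2.imwrite("pics/w6.png",np.hstack([a[:,100:540],b]))
E
```

```text
[ 429.56373657 -318.68448692   20.55130634] [179.44541238  -0.32246888  12.97165017] [-1.23635786 -9.84666761 33.43077731] 0.23158233364310338
```

View pics/w6.png

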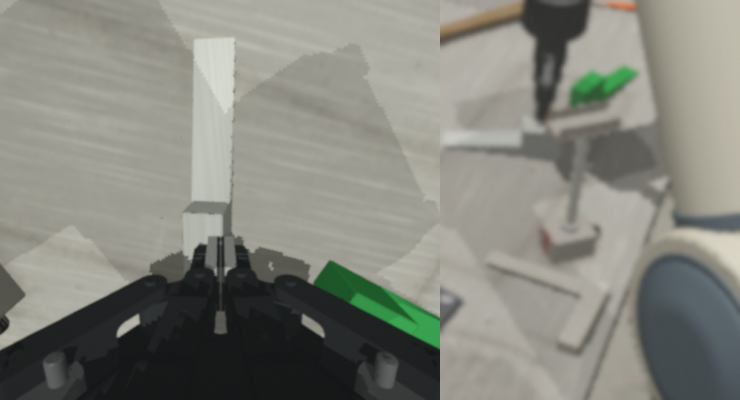

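The fingers closed fully (0.2 mm) with 33 N upward, resting on something at z≈20 at crop (221,235), so the block is not between them. I'll lift off gently and look from above.

Call:
apply_moves(
  rows=[
    [[0,0,-6,0,255],[0,0,-10,0,255],[0,0,-30,0,255],[0,0,-40,0,120],[-30,0,0,0,85]],
  ],
)

```text
t: 11.05
tcp_pos: [400.9, -323.5, 107.8]
orientation: [179.5, -0.3, 13.1]
force: [0.3, -1.1, -0.4]
width: 28.3
finger_force: 0.0
```

Call:
apply_moves(
  rows=[
    [[-10,0,0,0,85],[0,0,0,0,85]],
  ],
)

```text
t: 11.25
tcp_pos: [386.1, -323.7, 103.2]
orientation: [180.0, -0.0, 12.9]
force: [-0.4, 1.0, -0.1]
width: 56.5
finger_force: 0.0
```

```bash
python3 - <<'E'
from h import *
import pickle
s=state();print(s["tcp_pos"],s["orientation"],s["t"],s["force"])
K,P=cam("wrist");pickle.dump((K,P),open("w7.pkl","wb"));a=capture("wrist")[:,:,::-1];b=capture("scene")[:,:,::-1];cv2.imwrite("pics/scene7.png",b)
b=cv2.resize(b[110:210,320:440],None,fx=3,fy=3,interpolation=cv2.INTER_CUBIC)
cv2.imwrite("pics/w7.png",a)
o=np.zeros((400,800,3),np.uint8);o[:,:440]=a[:,100:540];o[:300,440:]=b
cv2.imwrite("pics/w7c.png",o)
E
```

```text
[ 386.14277961 -323.71291863  103.1544356 ] [ 1.79998632e+02 -9.90979398e-04  1.28742292e+01] 11.25 [-0.36728529  0.97633265 -0.09237933]
```

View pics/w7c.png

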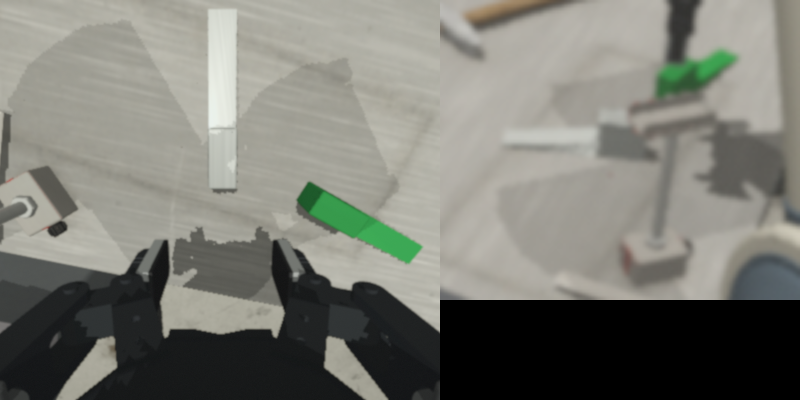

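```bash
python3 - <<'E'
from h import *
import pickle
Ti=camera_info("wrist")["tool_from_camera"];K=camera_info("wrist")["K"]
def pose(p,o):
    T=np.eye(4);T[:3,:3]=R.from_euler("xyz",o,degrees=True).as_matrix();T[:3,3]=p;return T@Ti
V={"w1":pickle.load(open("w1.pkl","rb"))[1],"w5":pose([423.647,-315.693,195.765],[-179.873,.0758,12.831]),"w7":pickle.load(open("w7.pkl","rb"))[1]}
for n,(c,rng) in {"w1":(326,(5,175)),"w5":(322,(55,225)),"w7":(322,(0,215))}.items():
    g=cv2.cvtColor(cv2.imread(f"pics/{n}.png"),cv2.COLOR_BGR2GRAY).astype(float)
    p=g[:,c-4:c+5].mean(1); d=np.gradient(cv2.GaussianBlur(p[:,None],(1,3),0)[:,0])
    k=[(i,round(d[i],1)) for i in range(rng[0]+1,rng[1]) if abs(d[i])>6 and abs(d[i])>=abs(d[i-1]) and abs(d[i])>=abs(d[i+1])];print(n,k)
    for r in (k[0][0],):print(ray(K,V[n],[(c,r)],4))
    for z in (20,32,45): print(z,[ray(K,V[n],[(c,i)],z)[0,:2].round(1) .tolist() for i,_ in k[1:]])
E
```

```text
w1 [(22, np.float64(11.6)), (106, np.float64(-6.3)), (151, np.float64(-30.3)), (159, np.float64(18.7))]
[[ 544.61969536 -288.43196911    4.        ]]
20 [[452.6, -308.9], [400.0, -320.8], [390.1, -323.0]]
32 [[452.0, -308.8], [401.1, -320.3], [391.6, -322.4]]
45 [[451.3, -308.7], [402.3, -319.7], [393.2, -321.8]]
w5 [(75, np.float64(15.1)), (157, np.float64(-21.8)), (160, np.float64(15.5)), (201, np.float64(-16.4)), (204, np.float64(8.4))]
[[ 544.67352676 -289.12002413    4.        ]]
20 [[451.0, -310.6], [447.4, -311.5], [395.5, -323.4], [391.6, -324.3]]
32 [[452.5, -310.2], [449.0, -311.0], [398.9, -322.6], [395.1, -323.5]]
45 [[454.0, -309.8], [450.7, -310.6], [402.6, -321.7], [398.9, -322.5]]
w7 [(9, np.float64(9.9)), (126, np.float64(-14.7)), (129, np.float64(7.7)), (188, np.float64(-28.0)), (192, np.float64(17.6))]
[[ 543.82588334 -288.38734195    4.        ]]
20 [[451.3, -309.7], [448.8, -310.2], [396.6, -322.3], [392.8, -323.2]]
32 [[451.5, -309.5], [449.1, -310.1], [399.3, -321.6], [395.7, -322.4]]
45 [[451.6, -309.4], [449.4, -309.9], [402.3, -320.8], [398.9, -321.6]]
```

Ray checks on three views agree: the wedge hasn't moved, and its block top is 45 mm high. The closed fingers must have stood on the block top while the TCP read 20.5, so the real finger ends seem to sit about 24 mm behind the reported TCP. I'll test that on bare bench with closed fingers.

Call:
apply_moves(
  rows=[
    [[38,-22,0,0,255],[38,-22,0,0,255],[38,-22,0,0,255],[20,-10,40,0,255],[0,0,40,0,255]],
  ],
)

```text
t: 11.85
tcp_pos: [504.5, -217.6, 21.8]
orientation: [179.9, -0.2, 13.2]
force: [0.6, -1.6, -0.3]
width: -0.2
finger_force: 0.0
```

Call:
apply_moves(
  rows=[
    [[0,0,10,0,255],[0,0,5,0,255],[0,0,3,0,255],[0,0,0,0,255],[0,0,0,0,255]],
  ],
)

```text
t: 12.35
tcp_pos: [501.2, -220.3, 5.6]
orientation: [179.9, -0.1, 12.9]
force: [0.4, 0.2, 0.2]
width: -0.2
finger_force: 0.0
```

Call:
apply_moves(
  rows=[
    [[0,0,4,0,255],[0,0,4,0,255],[0,0,0,0,255]],
  ],
)

```text
t: 12.65
tcp_pos: [500.5, -219.5, -3.9]
orientation: [-180.0, 0.0, 13.0]
force: [-0.0, 0.2, 1.1]
width: -0.2
finger_force: 0.0
```

Call:
apply_moves(
  rows=[
    [[0,0,2,0,255],[0,0,2,0,255],[0,0,0,0,255]],
  ],
)

```text
t: 12.95
tcp_pos: [500.6, -219.5, -7.8]
orientation: [-180.0, 0.0, 13.0]
force: [-0.3, 0.6, -0.4]
width: 0.1
finger_force: 0.0
```

The TCP is at -8 with no contact, so the offset is real. I'll carry on gently until it touches.

Call:
apply_moves(
  rows=[
    [[0,0,4,0,255],[0,0,4,0,255],[0,0,0,0,255]],
  ],
)

```text
t: 13.25
tcp_pos: [500.5, -219.5, -16.1]
orientation: [-180.0, 0.0, 13.0]
force: [-0.3, 0.5, -1.0]
width: 0.2
finger_force: 0.0
```

Call:
apply_moves(
  rows=[
    [[0,0,3,0,255],[0,0,2,0,255],[0,0,0,0,255]],
  ],
)

```text
t: 13.55
tcp_pos: [500.6, -219.5, -20.8]
orientation: [-180.0, 0.0, 13.0]
force: [-0.3, -0.5, 0.2]
width: 0.2
finger_force: 0.0
```

Call:
apply_moves(
  rows=[
    [[0,0,2,0,255],[0,0,1,0,255],[0,0,0,0,255]],
  ],
)

```text
t: 13.85
tcp_pos: [500.7, -219.6, -23.7]
orientation: [-180.0, 0.0, 13.0]
force: [-0.5, 0.3, 0.5]
width: -0.4
finger_force: 0.0
```

Call:
apply_moves(
  rows=[
    [[0,0,1,0,255],[0,0,1,0,255],[0,0,0,0,255]],
  ],
)

```text
t: 14.15
tcp_pos: [500.7, -219.6, -25.7]
orientation: [-180.0, 0.0, 13.0]
force: [-0.6, 0.4, -0.2]
width: 0.0
finger_force: 0.0
```

Call:
apply_moves(
  rows=[
    [[0,0,1,0,255],[0,0,1,0,255],[0,0,0,0,255]],
  ],
)

```text
t: 14.45
tcp_pos: [500.8, -219.7, -26.5]
orientation: [180.0, -0.0, 13.0]
force: [-5.1, 2.4, 23.5]
width: 0.0
finger_force: 12.0
```

Contact came at TCP z = -25.8, so the finger ends lie 26 mm behind the reported TCP. I'll regrasp with that correction.

Call:
apply_moves(
  rows=[
    [[0,0,-20,0,150],[0,0,-40,0,85],[-15,13,-45,0,85],[-37,31,0,0,85],[-37,31,0,0,85]],
  ],
)

```text
t: 14.95
tcp_pos: [431.0, -313.9, 79.0]
orientation: [179.8, -0.1, 13.1]
force: [0.1, -0.2, -0.2]
width: 56.8
finger_force: 0.0
```

Call:
apply_moves(
  rows=[
    [[-4,0,0,0,85],[0,0,0,0,85],[0,0,0,0,85]],
  ],
)

```text
t: 15.25
tcp_pos: [427.2, -313.0, 77.4]
orientation: [-180.0, 0.0, 13.0]
force: [-0.7, 0.7, -0.1]
width: 56.9
finger_force: 0.0
```

Call:
apply_moves(
  rows=[
    [[0,2,40,0,85],[0,0,30,0,85],[0,0,11,0,85],[0,0,5,0,85],[0,0,0,0,85]],
  ],
)

```text
t: 15.75
tcp_pos: [427.9, -315.2, -8.4]
orientation: [-180.0, 0.0, 13.0]
force: [0.8, 0.1, 0.8]
width: 57.0
finger_force: 0.0
```

Call:
apply_moves(
  rows=[
    [[0,0,0,0,130],[0,0,0,0,150],[0,0,0,0,165],[0,0,0,0,180],[0,0,0,0,195]],
  ],
  force=60,
)

```text
t: 16.25
tcp_pos: [427.6, -315.7, -7.9]
orientation: [180.0, -0.0, 13.0]
force: [-1.4, 0.3, 11.0]
width: 23.1
finger_force: 59.1
```

Call:
apply_moves(
  rows=[
    [[0,0,0,0,255],[0,0,0,0,255],[0,0,0,0,255]],
  ],
  force=60,
)

```text
t: 16.55
tcp_pos: [427.6, -315.8, -7.9]
orientation: [180.0, -0.0, 13.0]
force: [-1.4, 0.8, 11.1]
width: 22.9
finger_force: 59.1
```

Gripped at 23 mm. Lifting and carrying it to the front of the gate.

Call:
apply_moves(
  rows=[
    [[0,0,-5,0,255],[0,0,-25,0,255],[0,0,-40,0,255],[0,0,-40,0,255],[0,0,-20,0,255]],
  ],
)

```text
t: 17.05
tcp_pos: [427.9, -316.0, 124.6]
orientation: [179.9, -0.1, 13.0]
force: [-0.5, -0.1, -4.3]
width: 22.6
finger_force: 60.0
```

Call:
apply_moves(
  rows=[
    [[6,-23,0,1.4,255],[12,-46,0,2.8,255],[10,-47,0,2.9,255],[7,-47,0,2.9,255],[5,-47,0,2.9,255]],
  ],
)

```text
t: 17.55
tcp_pos: [437.4, -99.9, 121.7]
orientation: [-180.0, 0.0, -0.1]
force: [0.8, 0.4, -4.1]
width: 23.2
finger_force: 59.9
```

Call:
apply_moves(
  rows=[
    [[3,-48,0,2.9,255],[0,-48,0,2.9,255],[-2,-46,0,2.9,255],[-2,-24,0,1.5,255],[0,0,0,0,255]],
  ],
)

```text
t: 18.05
tcp_pos: [447.3, 67.0, 121.6]
orientation: [-180.0, 0.0, -10.0]
force: [0.0, -0.7, -4.7]
width: 22.8
finger_force: 60.2
```

Call:
apply_moves(
  rows=[
    [[-10,2,0,0,255],[0,0,40,0,255],[0,0,45,0,255],[0,0,25,0,255],[0,0,7,0,255]],
  ],
)

```text
t: 18.55
tcp_pos: [435.2, 63.0, 2.6]
orientation: [179.9, 0.2, -10.2]
force: [-0.9, 0.4, -3.0]
width: 22.8
finger_force: 60.2
```

Call:
apply_moves(
  rows=[
    [[0,0,0,0,255],[0,0,0.5,0,255],[0,0,0,0,255]],
  ],
)

```text
t: 18.85
tcp_pos: [438.2, 63.9, 5.2]
orientation: [-180.0, -0.1, -10.2]
force: [-1.1, 0.9, -4.2]
width: 23.2
finger_force: 60.3
```

```bash
python3 - <<'E'
from h import *
s=state();print(s["tcp_pos"],s["orientation"],s["force"],s["torque"])
K,P=cam("wrist");im=capture("wrist")[:,:,::-1];cv2.imwrite("pics/w8.png",im)
hsv=cv2.cvtColor(im,cv2.COLOR_BGR2HSV)
# wedge tip and gate edge along columns; nominal projections
T=s["tcp_pos"];ex=np.array([np.cos(np.radians(-10)),np.sin(np.radians(-10)),0])
print("tip pred",proj(K,P,T+119.7*ex+[0,0,-T[2]+14]),"gate top front pred",proj(K,P,[583-6.5*.985,40.5+6.5*.175,70]))
g=cv2.cvtColor(im,cv2.COLOR_BGR2GRAY)
for r in range(20,230,15): print(r,g[r,270:375:7])
E
```

```text
[438.22716567  63.91548648   5.19676498] [-1.79977281e+02 -1.23246809e-01 -1.01514553e+01] [-1.07261138  0.93586791 -4.19567027] [ 0.00323443  0.06111874 -0.03190815]
tip pred [[321.14032577  20.39909437]] gate top front pred [[ 314.55120201 -125.91710018]]
20 [101  98 120 121 223 228 226 225 226 225 223 120 112  98 117]
35 [127 121 124 123 234 239 235 237 237 234 233 113 127 124 124]
50 [128 121 125 124 234 241 239 242 239 237 235 102 127 125 125]
65 [128 122 127 125 236 233 223 243 240 241 233 113 114 109 110]
80 [128 124 111 109 218 222 224 221 220 220 218  85 112 109 111]
95 [128 123 111 110 218 223 225 220 222 219 216 106 113 109 112]
110 [129 125 112 110 219 224 225 224 225 220 214  96 114 109 113]
125 [129 111 112 110 218 227 225 227 224 219 216  99 113 110 113]
140 [128 112 112 111 210 228 225 227 221 217 214 110 113 112 112]
155 [129 113 111 109 212 230 225 226 220 217 213  81 113 112 112]
170 [111 113 111 109 202 231 226 224 222 220 214 105 113 112 113]
185 [111 113 109 108 201 229 227 222 223 218 214 110 111 112 113]
200 [109 113 108 107 193 229 227 221 223 217 212  69 111 112 113]
215 [107 112 107 108 133 140 141 140 142 142 134  85 110 113 114]
```

Call:
apply_moves(
  rows=[
    [[0,0,1,0,255],[0,0,1,0,255],[0,0,0.6,0,255],[0,0,0,0,255]],
  ],
)

```text
t: 19.3
tcp_pos: [437.7, 64.1, 2.0]
orientation: [-180.0, -0.1, -10.1]
force: [-3.2, -0.9, 17.0]
width: 23.0
finger_force: 63.3
```

Call:
apply_moves(
  rows=[
    [[0,0,0.3,0,255],[0,0,0,0,255]],
  ],
)

```text
t: 19.5
tcp_pos: [437.6, 64.1, 2.0]
orientation: [-180.0, -0.1, -10.1]
force: [-4.5, -1.0, 27.0]
width: 23.4
finger_force: 64.7
```

Call:
apply_moves(
  rows=[
    [[0,0,0.3,0,255],[0,0,0,0,255]],
  ],
)

```text
t: 19.7
tcp_pos: [437.6, 64.1, 1.9]
orientation: [-180.0, -0.1, -10.1]
force: [-7.0, -0.9, 35.6]
width: 22.8
finger_force: 66.0
```

Call:
apply_moves(
  rows=[
    [[0,0,-1.1,0,255],[0,0,0,0,255]],
  ],
)

```text
t: 19.9
tcp_pos: [437.6, 64.1, 2.1]
orientation: [-180.0, -0.0, -10.1]
force: [-1.9, -0.0, 3.3]
width: 23.3
finger_force: 61.3
```

Call:
apply_moves(
  rows=[
    [[0,0,0,0,255]],
  ],
)

```text
t: 20.0
tcp_pos: [437.5, 64.1, 2.0]
orientation: [-180.0, -0.0, -10.1]
force: [-1.4, -0.6, 9.6]
width: 23.3
finger_force: 62.2
```

Call:
apply_moves(
  rows=[
    [[0,0,-0.3,0,255],[0,0,0,0,255],[3,0,0,0,255],[4,0,0,0,255],[4,0,0,0,255]],
  ],
)

```text
t: 20.5
tcp_pos: [446.6, 62.2, 2.1]
orientation: [180.0, 0.2, -10.1]
force: [-7.5, 1.8, 7.5]
width: 23.1
finger_force: 62.1
```

Call:
apply_moves(
  rows=[
    [[5,0,0,0,255],[5,0,0,0,255],[5,0,0,0,255],[3,0,0,0,255],[0,0,0,0,255]],
  ],
)

```text
t: 21.0
tcp_pos: [465.4, 58.9, 2.1]
orientation: [180.0, 0.1, -10.1]
force: [-3.1, -0.2, 5.2]
width: 23.1
finger_force: 61.5
```

Call:
apply_moves(
  rows=[
    [[0,0,-0.2,0,255],[4,0,0,0,255],[4,0,0,0,255],[4,0,0,0,255],[0,0,0,0,255]],
  ],
)

```text
t: 21.5
tcp_pos: [478.8, 56.7, 2.3]
orientation: [-180.0, -0.1, -10.1]
force: [-0.4, 1.1, -4.5]
width: 23.2
finger_force: 60.3
```

Call:
apply_moves(
  rows=[
    [[2,0,0,0,255],[2,0,0,0,255],[2,0,0,0,255],[2,0,0,0,255],[0,0,0,0,255]],
  ],
)

```text
t: 22.0
tcp_pos: [486.0, 55.4, 2.4]
orientation: [-180.0, -0.0, -10.1]
force: [-0.2, 0.2, -3.7]
width: 23.2
finger_force: 60.3
```

Call:
apply_moves(
  rows=[
    [[1.5,0,0.1,0,255],[1.5,0,0,0,255],[1.5,0,0,0,255],[1.5,0,0,0,255],[0,0,0,0,255]],
  ],
)

```text
t: 22.5
tcp_pos: [491.9, 54.4, 2.3]
orientation: [-180.0, -0.0, -10.1]
force: [-0.1, -0.6, -3.3]
width: 23.2
finger_force: 60.3
```

Call:
apply_moves(
  rows=[
    [[1.5,0,0,0,255],[1.5,0,0,0,255],[1.5,0,0,0,255],[0,0,0,0,255]],
  ],
)

```text
t: 22.9
tcp_pos: [496.3, 53.6, 2.3]
orientation: [-180.0, -0.0, -10.1]
force: [0.5, -0.4, -4.0]
width: 22.9
finger_force: 60.3
```

Call:
apply_moves(
  rows=[
    [[1,0,0,0,255],[1,0,0,0,255],[1,0,0,0,255],[0,0,0,0,255]],
  ],
)

```text
t: 23.3
tcp_pos: [499.1, 53.1, 2.3]
orientation: [-180.0, -0.0, -10.1]
force: [-0.2, 1.3, -4.4]
width: 23.3
finger_force: 60.3
```

Call:
apply_moves(
  rows=[
    [[1,0,0,0,255],[1,0,0,0,255],[1,0,0,0,255],[1,0,0,0,255],[0,0,0,0,255]],
  ],
)

```text
t: 23.8
tcp_pos: [503.1, 52.4, 2.3]
orientation: [-180.0, -0.0, -10.1]
force: [-0.2, 0.1, -4.0]
width: 23.1
finger_force: 60.3
```

Call:
apply_moves(
  rows=[
    [[1,0,0,0,255],[1,0,0,0,255],[1,0,0,0,255],[0,0,0,0,255]],
  ],
)

```text
t: 24.2
tcp_pos: [506.0, 51.8, 2.3]
orientation: [-180.0, -0.0, -10.1]
force: [0.8, 1.0, -4.8]
width: 23.2
finger_force: 60.3
```

Call:
apply_moves(
  rows=[
    [[1,0,0,0,255],[1,0,0,0,255],[1,0,0,0,255],[0,0,0,0,255]],
  ],
)

```text
t: 24.6
tcp_pos: [509.0, 51.3, 2.3]
orientation: [-180.0, -0.0, -10.1]
force: [0.3, 0.2, -3.6]
width: 23.1
finger_force: 60.3
```

Call:
apply_moves(
  rows=[
    [[1,0,0,0,255],[1,0,0,0,255],[1,0,0,0,255],[0,0,0,0,255]],
  ],
)

```text
t: 25.0
tcp_pos: [511.9, 50.8, 2.3]
orientation: [-180.0, -0.0, -10.1]
force: [0.9, -0.1, -3.3]
width: 22.6
finger_force: 60.2
```

Call:
apply_moves(
  rows=[
    [[1,0,0,0,255],[1,0,0,0,255],[1,0,0,0,255],[0,0,0,0,255]],
  ],
)

```text
t: 25.4
tcp_pos: [513.9, 50.3, 2.1]
orientation: [180.0, 0.1, -10.1]
force: [-4.7, -0.0, -1.8]
width: 22.8
finger_force: 60.7
```

The wedge has met the rail with the tip about 50 mm past. Small steps now.

Call:
apply_moves(
  rows=[
    [[0.5,0,0,0,255],[0.5,0,0,0,255],[0,0,0,0,255]],
  ],
)

```text
t: 25.7
tcp_pos: [514.1, 50.3, 2.1]
orientation: [180.0, 0.2, -10.1]
force: [-8.5, 1.6, 1.5]
width: 22.8
finger_force: 61.1
```

Call:
apply_moves(
  rows=[
    [[0.4,0,0,0,255],[0.4,0,0,0,255],[0,0,0,0,255]],
  ],
)

```text
t: 26.0
tcp_pos: [514.5, 50.2, 2.1]
orientation: [180.0, 0.2, -10.1]
force: [-10.3, 1.2, 3.9]
width: 23.1
finger_force: 61.3
```

Call:
apply_moves(
  rows=[
    [[0.5,0,-0.15,0,255],[0.5,0,-0.05,0,255],[0,0,0,0,255]],
  ],
)

```text
t: 26.3
tcp_pos: [515.5, 50.0, 2.2]
orientation: [180.0, 0.2, -10.1]
force: [-9.1, 1.5, -1.2]
width: 23.0
finger_force: 60.7
```

Call:
apply_moves(
  rows=[
    [[0.4,0,0,0,255],[0.4,0,0,0,255],[0,0,0,0,255]],
  ],
)

```text
t: 26.6
tcp_pos: [515.8, 49.9, 2.1]
orientation: [180.0, 0.2, -10.1]
force: [-12.7, 2.3, 0.4]
width: 22.9
finger_force: 61.0
```

Call:
apply_moves(
  rows=[
    [[0.4,0,-0.08,0,255],[0.4,0,0,0,255],[0,0,0,0,255]],
  ],
)

```text
t: 26.9
tcp_pos: [516.4, 49.7, 2.1]
orientation: [180.0, 0.3, -10.1]
force: [-11.8, 1.8, 1.1]
width: 22.8
finger_force: 60.9
```

Call:
apply_moves(
  rows=[
    [[0.4,0,-0.05,0,255],[0.3,0,0,0,255],[0,0,0,0,255]],
  ],
)

```text
t: 27.2
tcp_pos: [516.8, 49.6, 2.2]
orientation: [180.0, 0.3, -10.1]
force: [-13.4, 3.0, 1.7]
width: 23.0
finger_force: 61.0
```

Call:
apply_moves(
  rows=[
    [[0.4,0,-0.08,0,255],[0.4,0,0,0,255],[0,0,0,0,255]],
  ],
)

```text
t: 27.5
tcp_pos: [517.4, 49.5, 2.1]
orientation: [180.0, 0.3, -10.1]
force: [-14.0, 3.0, 0.8]
width: 23.2
finger_force: 60.9
```

Call:
apply_moves(
  rows=[
    [[0.4,0,-0.05,0,255],[0.3,0,0,0,255],[0,0,0,0,255]],
  ],
)

```text
t: 27.8
tcp_pos: [517.8, 49.4, 2.2]
orientation: [180.0, 0.3, -10.1]
force: [-14.3, 2.3, 0.4]
width: 22.7
finger_force: 60.9
```

Call:
apply_moves(
  rows=[
    [[0.4,0,-0.05,0,255],[0.3,0,0,0,255],[0,0,0,0,255]],
  ],
)

```text
t: 28.1
tcp_pos: [518.2, 49.3, 2.2]
orientation: [180.0, 0.4, -10.1]
force: [-16.5, 3.0, 0.6]
width: 23.0
finger_force: 61.0
```

Call:
apply_moves(
  rows=[
    [[0,0,0,0,255]],
  ],
)

```text
t: 28.2
tcp_pos: [518.2, 49.3, 2.2]
orientation: [180.0, 0.4, -10.1]
force: [-15.8, 2.8, 1.4]
width: 23.5
finger_force: 61.0
```

Call:
apply_moves(
  rows=[
    [[0.3,0,0,0,255],[0,0,0,0,255],[-1,0,0,0,255],[-1.2,0,0,0,255],[-1,0,0,0,255]],
  ],
)

```text
t: 28.7
tcp_pos: [518.3, 49.5, 2.5]
orientation: [180.0, 0.1, -10.1]
force: [-0.9, -2.5, -9.7]
width: 23.0
finger_force: 59.6
```

Call:
apply_moves(
  rows=[
    [[0,0,0,0,255]],
  ],
)

```text
t: 28.8
tcp_pos: [518.3, 49.5, 2.5]
orientation: [180.0, 0.1, -10.1]
force: [-5.1, 0.4, -7.4]
width: 22.8
finger_force: 59.7
```

Call:
apply_moves(
  rows=[
    [[-0.5,0,0.1,0,255],[0,0,0,0,200],[0,0,0,0,150],[0,0,0,0,110],[0,0,0,0,85]],
  ],
  force=20,
)

```text
t: 29.3
tcp_pos: [519.5, 49.6, 3.1]
orientation: [-180.0, -0.1, -10.1]
force: [-0.4, 0.2, -0.1]
width: 57.0
finger_force: 0.0
```

Call:
apply_moves(
  rows=[
    [[0,0,0,0,85],[0,0,0,0,85]],
  ],
)

```text
t: 29.5
tcp_pos: [518.8, 49.6, 2.8]
orientation: [-180.0, -0.0, -10.1]
force: [-0.4, -0.1, -0.4]
width: 56.8
finger_force: 0.0
```

```bash
python3 - <<'E'
from h import *
s=state();print(s["tcp_pos"],s["orientation"],s["force"],s["width"],s["t"])
E
```

```text
[518.82968447  49.60414064   2.83353782] [-1.79993136e+02 -3.43979637e-02 -1.01378931e+01] [-0.41521512 -0.14036809 -0.37698961] 56.76782379332179 29.5
```

Call:
apply_moves(
  rows=[
    [[0,0,-10,0,85],[0,0,-25,0,85],[0,0,-40,0,85],[-10,0,-45,0,85],[-45,0,-10,0,85]],
  ],
)

```text
t: 30.0
tcp_pos: [469.8, 58.9, 137.5]
orientation: [-179.9, -0.6, -10.2]
force: [-0.4, 1.6, -1.3]
width: 57.4
finger_force: 0.0
```

Call:
apply_moves(
  rows=[
    [[-30,0,-20,0,85],[-20,0,0,0,85],[0,0,0,0,85],[0,0,0,0,85]],
  ],
)

```text
t: 30.4
tcp_pos: [415.5, 68.1, 153.4]
orientation: [-180.0, -0.1, -10.1]
force: [0.6, -1.2, -0.7]
width: 57.1
finger_force: 0.0
```

```bash
python3 - <<'E'
from h import *
s=state();print(s["tcp_pos"],s["orientation"],s["t"])
K,P=cam("wrist");im=capture("wrist")[:,:,::-1];cv2.imwrite("pics/w9.png",im)
ex=np.array([.9845,-.1754,0]);c=np.array([518.3-2*.98,49.5,55.]);c[:2]+=0
corn=[c+ex*a+np.array([.1754,.9845,0])*b for a in(25,-25) for b in(12,-12)]
pp=proj(K,P,corn);print(pp.round(1))
m=cv2.inRange(cv2.cvtColor(im,cv2.COLOR_BGR2HSV),(0,0,190),(180,50,255));r0,r1=int(pp[:,1].min())-25,int(pp[:,1].max())+25;c0,c1=int(pp[:,0].min())-20,int(pp[:,0].max())+20
r0=max(r0,0);g=cv2.cvtColor(im,cv2.COLOR_BGR2GRAY)
print(r0,c0);
for r in range(r0,min(r1,399),4):print(r,g[r,c0:c1:4])
E
```

```text
[415.52095645  68.09445852 153.37086783] [-1.79986005e+02 -7.57937627e-02 -1.01250605e+01] 30.4
[[308.1  53.4]
 [335.5  53.4]
 [308.7 113.4]
 [334.7 113.4]]
28 288
28 [ 70  71  70  70  69 119 148 145 149 149 150 147  69  70  69  70  73]
32 [ 71  71  70  70  69 119 148 147 150 150 152 148  68  71  69  70  72]
36 [ 70  72  70  70  70 178 221 225 225 208 224 225  61  71  69  71  73]
40 [ 71  72  71  71  69 184 228 228 228 232 232 228  71  72  70  70  73]
44 [ 78  94  73  76  82 187 229 229 229 234 234 229  80  73  74  77  95]
48 [116 117 116 115 113 185 230 231 229 235 235 229  91 116 113 115 118]
52 [116 117 117 116 114 185 228 230 228 233 233 228 101 117 113 116 119]
56 [117 117 117 116 115 207 238 239 235 238 233 226 102 117 114 117 118]
60 [117 117 118 117 115 210 241 242 238 241 236 227  79 115 115 117 119]
64 [117 118 119 117 116 209 240 242 237 241 235 226  86 109 115 118 119]
68 [118 118 120 118 116 207 240 241 237 238 227 210  95 113 115 117 119]
72 [117 119 120 118 116 206 239 239 216 219 213 203  77 101 101 113 105]
76 [117 119 120 116 116 204 239 219 214 218 212 201  55  99 
[... 417 characters left out ...]
8 210 205 187  55  78 102 104 101]
104 [118 120 122 118 117 184 211 210 206 209 204 187  56  96 102 104 101]
108 [118 120 122 118 117 177 209 209 205 207 203 185  56  94 102 104 100]
112 [118 119 121 118 118 149 173 172 169 174 170 154  55  77 102 104  99]
116 [117 118 121 117 116 119 115  75  57  55  56  55  55  97 102 104  99]
120 [117 119 122 117 117 119 117  71  55  54  54  54  55  96 102 105  99]
124 [118 118 121 117 117 119 118 106  55  54  55  55  55  89 102 105  99]
128 [117 118 121 117 117 119 119 119  97  99  99  96  99 100 102 105  99]
132 [117 118 120 117 117 118 119 119 102 100  99 100 103 100 102 104  99]
136 [116 117 121 111 102 112 117 119 104  99  99 100 102 100 102 103  98]
```

The wedge's block is where it was released, spanning rows 54–112 as predicted, flat and square. The final push was about 17 N. Handing in.

```bash
python3 -c "
from workcell import *
print(sign_off())"
```

```text
the job is handed in; nothing more can be done
None
```

The gate is swung shut and the wedge is jammed under the middle of its lower rail, tip about 54 mm past, pushed in with about 17 N. It is let go with the arm clear and handed in; I estimate 7–11 N of squeeze, not measured, and I didn't re-image the gate after wedging.

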